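# Index a lens slide under the loupe

### The job

Press the clamp ring on the lens slide fully home, touching the ring and not the lens in it, so that it will pass under the loupe. Then take the slide by its grip post and slide it along the rail toward the loupe until its ball drops into the notch under the loupe, without running on past the notch. Finish still holding the grip post between the fingers, with the slide at rest in the notch; leave the other things on the bench where they are.

Things in the scene. Friction and masses are not known exactly. Their poses are not given: they have to be found in the camera images.
- rail: fixed straight rail on a flat dark steel base, 100 (x) x 320 (y) x 10 mm, with an aluminium bar along its middle to 23 mm height and a stop at each end. Origin: centre of the underside, on the worktop. Its y axis runs along the rail (to the robot's left, turned by up to about 0.2 rad), its x axis away from the robot, z up
- carriage (a joint): position of the aluminium lens slide along the rail's y axis, in m: 0 at the middle of the rail, positive to the robot's left, range -0.10 to 0.10. It starts on the right (negative) part, clear of the loupe. Running friction about 1 N; it stays where it is left. The slide, 84 mm long, carries the lens cup over the rail's middle line and the grip post on a tongue
- grip_post: black upright post on the tongue of the slide, 105 mm in front (rail -x) of the lens axis: 14 mm along the rail (y) x 20 mm across (x) x 47 mm tall, from 35 mm to 82 mm above the worktop. Origin: centre of its foot, axes as the rail. Its near face to the press pad's edge leaves 31 mm free, nothing stands beside it
- grip_point (a point): point in the middle of the grip post where fingers should take it, 65 mm above the worktop, 17 mm below the top of the post; axes as the rail
- clamp_ring (a joint): how far the clamp ring has been pressed down, in m: about 0 (up to 0.0015) at the start, standing proud, 0.007 at its hard stop, fully home. It moves only straight down, against about 8 N of friction, without a spring, and stays where it is left. Standing proud it strikes the edge of the loupe; fully home it passes 3.5 mm under it
- press_pad (a point): where to press the clamp ring: middle of the top of the flat pad (28 x 32 x 6 mm) that sticks out from the aluminium ring (86 mm outside, 54 mm inside diameter) toward the robot, 51 mm in front (rail -x) of the lens axis; 65 mm above the worktop when proud, 58 mm when home
- lens: round clear lens blank, 66 mm diameter, lying in the cup inside the clamp ring; it rides with the slide and must not be touched. Origin: centre of its underside, 38 mm above the worktop, on the lens axis
- loupe_bracket: fixed low bracket behind the rail toward its left part, its round loupe (black rim, 80 mm diameter, from 61.5 to 71.5 mm above the worktop) reaching over the rail; highest point 72 mm. Its place along the rail differs from time to time. Origin on the worktop below the middle of the loupe, axes as the rail
- ball (a point): rest centre of the spring-loaded 10 mm steel ball on the rear edge of the slide, 52 mm behind (rail +x) the lens axis, 32 mm above the worktop; it moves with the slide
- notch (a point): centre of the notch between two upright steel pins (12 mm diameter, 14 mm apart) on the bracket's foot; axes as the rail. Ball home: ball coincides with it, lens under the loupe. From about 14 mm before it the ball climbs the first pin, resisting with about 6 N; within 6 mm of it the slide is pulled in with 2 to 4 N and, let go, centres itself; the second pin resists again
- polish_bottle: bystander, loose: small round bottle with a dropper cap, 34 mm diameter, 102 mm tall, behind the middle of the rail. Origin: centre of its underside
- glue_bottle: bystander, loose: small bottle with a tapered cap, 24 mm diameter, 78 mm tall, beside the right end of the rail. Origin: centre of its underside
- spare_lens: bystander, loose: second lens blank, 66 mm diameter, 9 mm high, lying on the worktop right of the rail. Origin: centre of its underside
- screwdriver: bystander, loose: precision screwdriver, 101 mm long, 11 mm thick, lying in front of the rail. Origin: centre of its underside
- ultrasonic: bystander, fixed, does not move: ultrasonic cleaner, a boxy tank 194 (x) x 266 (y) mm with lid, about 240 mm tall with its lid handles, left of the rail; it stands in the way of low moves from the left; a wall shelf hangs over the back of the bench, its front edge 0.62 m from the robot axis and its underside 0.6 m up, so pass in front of the cleaner. Origin: centre of its underside

How it is judged:
By the outcome, as a careful person would: the job done as asked, in the order asked, and still so for the second after the job is handed in, while the arm keeps its last pose, push and grip.
It also fails if it takes over 56 s, if anything falls off the work surface, if the arm or the gripper's body presses on something with over 40 N, if the wrist force passes 120 N, or if a joint passes its speed limit or range.

### The arm

A 7-joint arm with a two-finger parallel gripper is mounted at the origin on a cart in front of the work surface, level with it; the furniture and walls round the work are solid. World frame = base frame: x ahead of the robot, y to its left, z up, the work surface at z = 0. Lengths are in m, angles in rad, forces in N, time in s.
With the tool pointing down it reaches from about 0.375 to 0.925 m from the base axis. Payload 3.1 kg.
Tool frame: the origin (TCP) lies on the centre line of the jaws, within the pads' length; the fingertips stand manip.tcp_to_tips ahead of it and the grasp point (between the pads) lies 2 mm behind it (manip.tcp_to_tips is the distance from the TCP to the fingertips, in m); z points along the fingers, y is the line along which they close (so a half turn about z gives the same grasp; the last joint's range is limited). The gripper opens to 85 mm and grips with 20 to 120 N. Pads are 22 mm wide; open, the fingers measure 114 mm over their backs; the gripper's body (76 mm by 85 mm) begins 54 mm behind the grasp point. The pads swing forward as they close: fully open they stand 13 mm farther back than shut.
Start: joints at [-1.346, 0.383, 0.044, 1.598, -0.018, 1.161, -0.05], TCP at [0.206, 0.616, 0.248] pointing down, gripper open.
Joint ranges: [-2.61, 2.61], [-0.41, 2.15], [-1.48, 1.57], [0, 2.5], [-1.57, 4.71], [0.05, 1.97], [-2.85, 2.85]. Speed limits (rad/s): [2.79, 2.79, 3.14, 3.14, 3.14, 3.14, 3.14].

### API

Orientations are given as [roll, pitch, yaw] about the fixed x, y, z axes, in that order (R = Rz(yaw) Ry(pitch) Rx(roll)).
In Python, from bench import manip, eyes gives the robot as it stands.
- The arm moves only by the tool arm_command, never from a script. Its argument "plan" is a list of rows, each an object with "translation": the shift along the world's x, y, z in m, a list of three; "rot": the turn, a rotation vector about the world's x, y, z in degrees, a list of three. A call has 1 to 20 rows; each row shifts and turns the commanded pose from where the row before left it; what a row does not reach is not made up. A row lasts 1/10 s, in which the tool goes at most 50 mm and 8.59 degrees, less where a joint would pass 70% of its speed; a pose out of reach is approached as far as the arm can. A call is refused whole if a number of a shift passes 0.05 or a number of a turn 8.59, either way. A call with a gripper value outside its range is refused whole. "gripper" is the opening, from -1 (shut) to 1 (fully open), set as the call begins (left out, the last holds). The fingers move at their own pace and stop on an object; "force" is the grip in N (left out, the last holds). Time passes only in rows, so rows that do not move let the fingers close. It gives the time, the measured TCP pose, the force and the opening at its end, in the units of the state.
- manip.state(): the state, without advancing time (a new reading comes with each control period).
- eyes.capture(name): name is "side" or "top"; returns a dict with "img" (480x640x3 uint8, blue, green, red), "camera_matrix" (3x3 intrinsics, pixels), "distortion" ([k1, k2, p1, p2, k3] as OpenCV has them; the pictures are not rectified), "R" (3x3) and "t" (3): a world point X has camera coordinates R X + t. Camera axes: x right, y down, z forward; pixel columns grow to the right and rows downward; lengths in m; the calibration is good to about 2 mm. A picture is of the moment at which its call begins. There is no depth.
- manip.hand_in(): hands the job in, once; it reports no verdict.
The state is a dict: "time_s": time; "qpos": joint angles; "dq": joint speeds; "joint_efforts": joint torques, N m; "position": TCP position; "ee_rot": TCP orientation; "contact_force": force on the tool from outside, world axes, zero at the start; "torque": the same for the moment, N m; "gripper_width": finger opening in m.
Only numpy, scipy, OpenCV 4.12 (cv2) and the standard library are available. Lean on these libraries where they do the work, as an engineer would, in place of code of your own. Each camera call takes 0.05 s, during which the arm holds its last target. There are 200 camera calls.

## Working session

There is one attempt and no reset: what is moved stays moved. The work goes in short steps, Python scripts to look and compute and a tool call to move; the robot and the scene stay as the last step left them, time stands still between calls to the robot, and variables do not carry over. Pictures are saved under pics/ and viewed, on a budget of 10 in all, crops included, one or two more only if the job needs it, and the job is handed in when it is done.

Besides the shell and the picture viewer there is one more tool, called by a JSON object that holds its "name" and its "arguments". arm_command: Moves the arm, as the interface text tells. Its arguments: {"type":"object","properties":{"plan":{"type":"array","items":{"type":"object","properties":{"translation":{"type":"array","items":{"type":"number"}},"rot":{"type":"array","items":{"type":"number"}}}}},"gripper":{"type":"number"},"force":{"type":"number"}},"required":["plan"]}

```bash
mkdir -p pics; ls
python3 - <<'E'
from bench import manip, eyes
import cv2,numpy as np
s=manip.state(); print(s, manip.tcp_to_tips)
for n in ("side","top"):
    c=eyes.capture(n); cv2.imwrite(f"pics/{n}0.png",c["img"])
    print(n,c["camera_matrix"],c["distortion"],c["R"],c["t"], -np.array(c["R"]).T@np.array(c["t"]))
E
```

```text
pics
{'time_s': 0.0, 'qpos': array([-1.34578094,  0.38387448,  0.04381706,  1.59959636, -0.0178882 ,
        1.16119799, -0.04987999]), 'dq': array([ 0.00013558,  0.00121436,  0.00060218, -0.00217905,  0.00122914,
        0.00158107,  0.00136275]), 'joint_efforts': array([ 2.22040953e-04, -4.33445406e+01,  1.02452450e+00, -2.49519235e+01,
        1.04739581e-02,  1.11320938e-02, -2.00878793e-05]), 'position': array([0.20591311, 0.61556234, 0.24685097]), 'ee_rot': array([-3.13891285e+00,  1.50284146e-04,  2.81889727e+00]), 'contact_force': array([-0.53061212, -0.38217813,  0.08386383]), 'torque': array([-0.0087296 ,  0.00185433, -0.02297778]), 'gripper_width': 0.08551270031400794} 0.017
side [[556.66826329   0.         318.56308415]
 [  0.         556.66826329 239.51480747]
 [  0.           0.           1.        ]] [-0.13875099  0.          0.          0.          0.        ] [[ 0.25468214 -0.96699419 -0.00769713]
 [-0.73447066 -0.18825136 -0.65200788]
 [ 0.62903883  0.17170808 -0.75817312]] [-0.39877686  0.39026103  0.84060615] [-0.14057729 -0.45648661  0.88870882]
top [[460.02408155   0.         322.60673539]
 [  0.         460.02408155 239.40252221]
 [  0.           0.           1.        ]] [0.02624025 0.         0.         0.         0.        ] [[ 7.40387017e-05 -9.99709940e-01  2.40838201e-02]
 [-9.96052176e-01 -2.21163831e-03 -8.87421671e-02]
 [ 8.87696912e-02 -2.39821711e-02 -9.95763424e-01]] [-0.28434258  0.52782922  0.9029662 ] [ 0.44561046 -0.26143764  0.95282948]
```

View pics/side0.png

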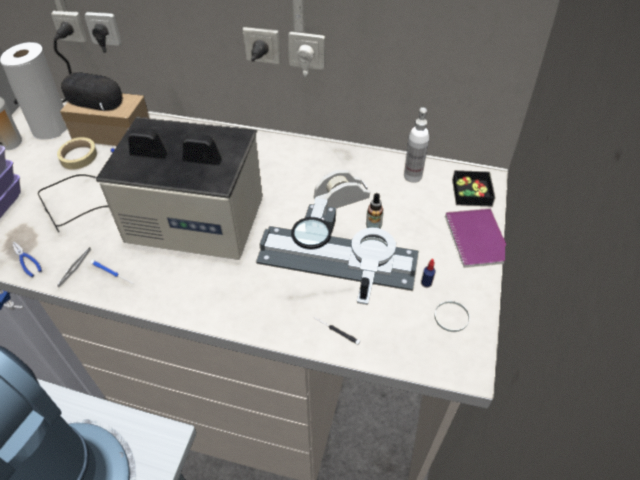

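View pics/top0.png

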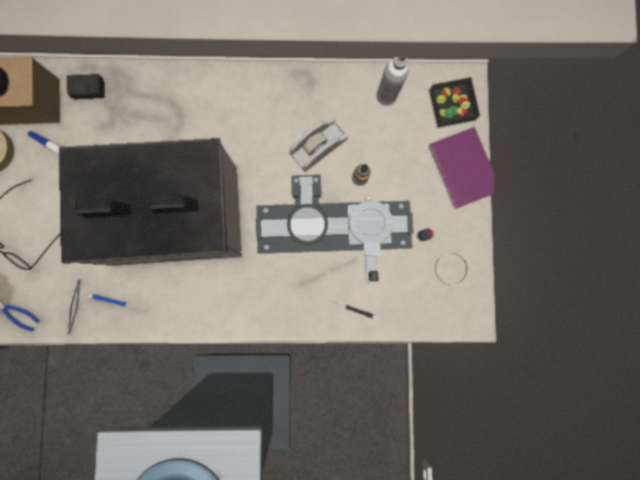

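The side view shows the rail with loupe (310,232), ring (373,247), post (364,290). The top view shows loupe (308,224), ring centre (370,225), post (373,275). I'll enlarge both.

Run:
```python
import cv2
a=cv2.imread("pics/top0.png")[165:300,250:430]; cv2.imwrite("pics/topc.png",cv2.resize(a,None,fx=4.4,fy=4.4,interpolation=cv2.INTER_CUBIC))
a=cv2.imread("pics/side0.png")[190:315,250:430]; cv2.imwrite("pics/sidec.png",cv2.resize(a,None,fx=4.4,fy=4.4,interpolation=cv2.INTER_CUBIC))
```

```text
(no output)
```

View pics/topc.png

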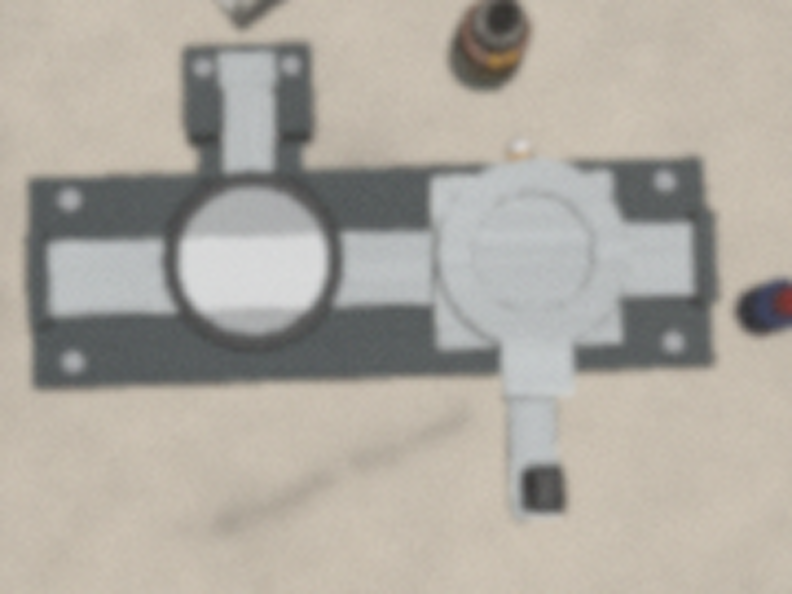

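View pics/sidec.png

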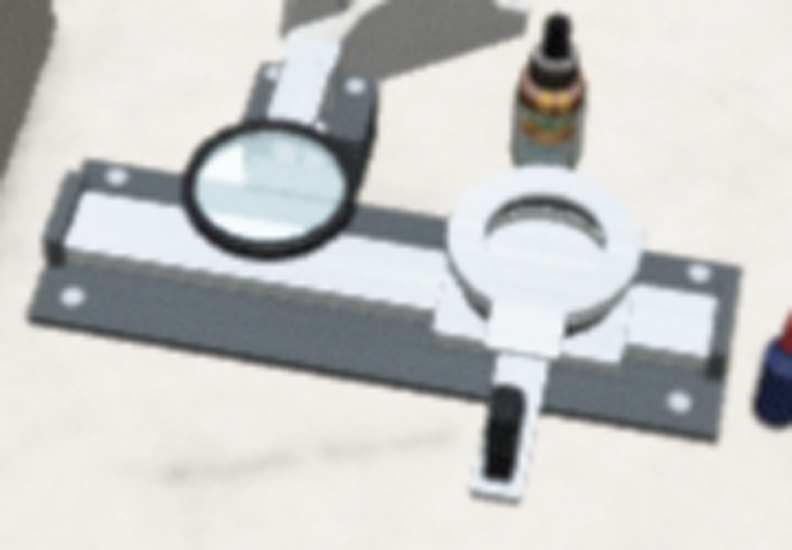

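Top crop (scale 4.4, offset 250,165): base corners (30,180),(702,158),(712,363),(34,387); loupe rim centre (252,262); pad front corners (504,395),(574,395); post top centre (546,488). Side crop (offset 250,190): base corners BL (30,322), BR (717,438), TR (742,266); loupe centre (270,189); pad front edge (487,342)–(560,357); post top (508,388).

```bash
cat > fit.py <<'E'
from bench import manip, eyes
import cv2,numpy as np
from scipy.optimize import least_squares
def proj(c,P):
    return cv2.projectPoints(np.array(P,float).reshape(-1,3),cv2.Rodrigues(np.array(c["R"]))[0],np.array(c["t"],float),np.array(c["camera_matrix"]),np.array(c["distortion"]))[0].reshape(-1,2)
def unproj(c,uv,z):
    u=cv2.undistortPoints(np.array([[uv]],float),np.array(c["camera_matrix"]),np.array(c["distortion"])).ravel()
    R=np.array(c["R"]);d=R.T@np.r_[u,1];o=-R.T@np.array(c["t"]);return o+d*(z-o[2])/d[2]
def W(p,q):  # rail-frame -> world
    c,s=np.cos(p[2]),np.sin(p[2]);return [p[0]+c*q[0]-s*q[1],p[1]+s*q[0]+c*q[1],q[2]]
E
cat > m1.py <<'E'
from fit import *
C={n:eyes.capture(n) for n in("top","side")}
off={"top":(250,165),"side":(250,190)}
px=lambda n,u:(u[0]/4.4+off[n][0]-.38,u[1]/4.4+off[n][1]-.38)
# (cam,pixel in crop, rail-frame pt, moving(0 rail,1 slide,2 loupe))
O=[("top",(30,180),(.05,.16,.01),0),("top",(702,158),(.05,-.16,.01),0),("top",(712,363),(-.05,-.16,.01),0),("top",(34,387),(-.05,.16,.01),0),
("side",(30,320),(-.05,.16,.01),0),("side",(717,436),(-.05,-.16,.01),0),("side",(742,266),(.05,-.16,.01),0),
("top",(252,262),(0,0,.0715),2),("side",(270,189),(0,0,.0665),2),
("top",(504,395),(-.065,.016,.065),1),("top",(574,395),(-.065,-.016,.065),1),("side",(490,342),(-.065,.016,.065),1),("side",(560,357),(-.065,-.016,.065),1),
("top",(546,488),(-.105,0,.082),1),("side",(508,390),(-.105,0,.082),1),("top",(531,250),(0,0,.067),1)]
def res(p):
    return np.array([proj(C[n],W(p,(q[0],q[1]+(0,p[3],p[4])[m],q[2])))[0]-px(n,u) for n,u,q,m in O])
f=least_squares(lambda p:res(p).ravel(),[.5,-.3,0,-.05,.06],loss="soft_l1")
p=f.x;print("rail",p,"\nres px",[(o[0],o[2],r.round(1).tolist()) for o,r in zip(O,res(p))])
for n,q in dict(pad=(-.051,p[3],.065),post=(-.105,p[3],.065),post_goal=(-.105,p[4],.065),loupe=(0,p[4],.07),ballnow=(.052,p[3],.032)).items(): print(n,np.round(W(p,q),4))
E
python3 m1.py
```

```text
rail [ 0.55714384 -0.30692381  0.03975742 -0.06907912  0.05515769] 
res px [('top', (0.05, 0.16, 0.01), [-1.2, -0.6]), ('top', (0.05, -0.16, 0.01), [0.2, -1.0]), ('top', (-0.05, -0.16, 0.01), [0.7, 0.3]), ('top', (-0.05, 0.16, 0.01), [-0.8, 0.7]), ('side', (-0.05, 0.16, 0.01), [-0.8, -1.1]), ('side', (-0.05, -0.16, 0.01), [1.4, -0.4]), ('side', (0.05, -0.16, 0.01), [0.9, -0.5]), ('top', (0, 0, 0.0715), [-0.3, -0.7]), ('side', (0, 0, 0.0665), [0.2, 0.2]), ('top', (-0.065, 0.016, 0.065), [-0.4, 0.8]), ('top', (-0.065, -0.016, 0.065), [0.2, 0.1]), ('side', (-0.065, 0.016, 0.065), [-1.1, 0.5]), ('side', (-0.065, -0.016, 0.065), [-0.1, -0.0]), ('top', (-0.105, 0, 0.082), [0.5, -0.1]), ('side', (-0.105, 0, 0.082), [0.2, 2.5]), ('top', (0, 0, 0.067), [0.2, -0.0])]
pad [ 0.5089 -0.378   0.065 ]
post [ 0.455  -0.3801  0.065 ]
post_goal [ 0.45  -0.256  0.065]
loupe [ 0.555  -0.2518  0.07  ]
ballnow [ 0.6118 -0.3739  0.032 ]
```

Fit is consistent (residuals about 1 px ≈ 2 mm): rail yaw 0.04, pad (0.509,-0.378), post (0.455,-0.380), goal at carriage ≈ +0.055. Moving in front of the cleaner, raised, with the fingers shut.

{"name": "arm_command", "arguments": {"plan": [{"translation": [0.009,-0.033,0.015],"rot": [0,0,6.9]},{"translation": [0.009,-0.033,0.015],"rot": [0,0,6.9]},{"translation": [0.009,-0.033,0.015],"rot": [0,0,6.9]},{"translation": [0.009,-0.033,0.015],"rot": [0,0,0]},{"translation": [0.009,-0.033,0.015],"rot": [0,0,0]},{"translation": [0.018,-0.031,0],"rot": [0,0,0]},{"translation": [0.018,-0.031,0],"rot": [0,0,0]},{"translation": [0.018,-0.031,0],"rot": [0,0,0]},{"translation": [0.018,-0.031,0],"rot": [0,0,0]},{"translation": [0.018,-0.031,0],"rot": [0,0,0]},{"translation": [0.018,-0.031,0],"rot": [0,0,0]},{"translation": [0.018,-0.031,0],"rot": [0,0,0]},{"translation": [0.018,-0.031,0],"rot": [0,0,0]},{"translation": [0.004,-0.034,0],"rot": [0,0,0]},{"translation": [0.004,-0.034,0],"rot": [0,0,0]},{"translation": [0.004,-0.034,0],"rot": [0,0,0]},{"translation": [0.004,-0.034,0],"rot": [0,0,0]},{"translation": [0.004,-0.034,0],"rot": [0,0,0]},{"translation": [0.004,-0.034,0],"rot": [0,0,0]},{"translation": [0,0,0],"rot": [0,0,0]}], "gripper": -1, "force": 40}}

```text
time_s: 2.2
position: [0.4193, -0.006, 0.3234]
ee_rot: [-3.141, 0.0, -3.113]
contact_force: [0.8, -0.3, -0.3]
gripper_width: -0.0
```

{"name": "arm_command", "arguments": {"plan": [{"translation": [0.009,-0.037,0],"rot": [0,0,0.6]},{"translation": [0.009,-0.037,0],"rot": [0,0,0]},{"translation": [0.009,-0.037,0],"rot": [0,0,0]},{"translation": [0.009,-0.037,0],"rot": [0,0,0]},{"translation": [0.009,-0.037,0],"rot": [0,0,0]},{"translation": [0.009,-0.037,0],"rot": [0,0,0]},{"translation": [0.009,-0.037,0],"rot": [0,0,0]},{"translation": [0.009,-0.037,0],"rot": [0,0,0]},{"translation": [0.009,-0.037,0],"rot": [0,0,0]},{"translation": [0.009,-0.039,0],"rot": [0,0,0]},{"translation": [0,0,-0.04],"rot": [0,0,0]},{"translation": [0,0,-0.04],"rot": [0,0,0]},{"translation": [0,0,-0.04],"rot": [0,0,0]},{"translation": [0,0,-0.04],"rot": [0,0,0]},{"translation": [0,0,-0.04],"rot": [0,0,0]},{"translation": [0,0,-0.01],"rot": [0,0,0]},{"translation": [0,0,0],"rot": [0,0,0]}]}}

```text
time_s: 3.9
position: [0.5085, -0.3708, 0.1112]
ee_rot: [3.139, -0.004, -3.092]
contact_force: [0.9, -0.5, 0.4]
gripper_width: 0.0001
```

Run:
```python
from fit import *
s=manip.state();print(s["position"],s["ee_rot"],s["contact_force"],s["qpos"].round(2))
c=eyes.capture("side");cv2.imwrite("pics/side1.png",c["img"])
print(proj(c,[s["position"]-[0,0,.017],[.5089,-.378,.065]]))
a=c["img"][150:315,290:490]; cv2.imwrite("pics/s1c.png",cv2.resize(a,None,fx=3.6,fy=3.6,interpolation=cv2.INTER_CUBIC))
```

```text
[ 0.50849448 -0.37080686  0.11120417] [ 3.13873691 -0.00366599 -3.09166854] [ 0.88738481 -0.54438961  0.38526259] [-0.05  0.64  0.81  1.78 -0.55  0.97  2.61]
[[366.59356187 253.16400263]
 [369.47682997 263.55892252]]
```

View pics/s1c.png

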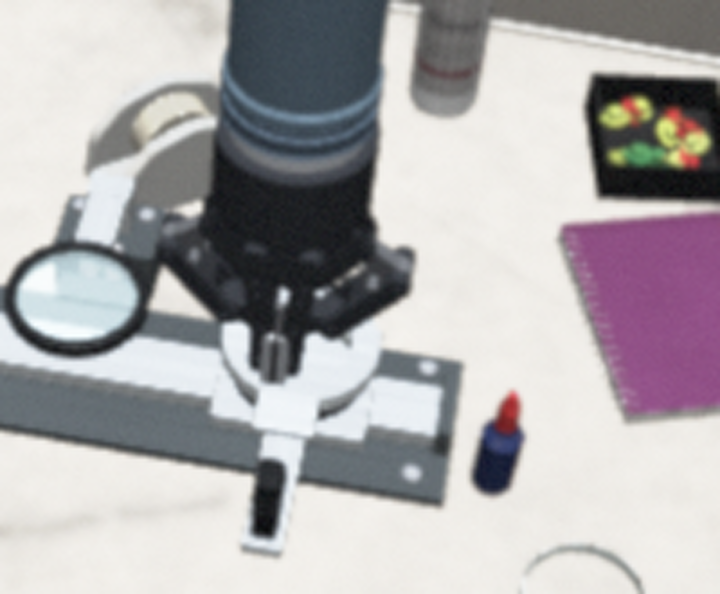

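Fingertips at crop (275,378), right above the pad (287,405), as predicted. Shift ~7 mm right and lower to just above the pad.

{"name": "arm_command", "arguments": {"plan": [{"translation": [-0.001,-0.004,0],"rot": [0,0,0]},{"translation": [0,-0.003,0],"rot": [0,0,0]},{"translation": [0,0,-0.01],"rot": [0,0,0]},{"translation": [0,0,-0.01],"rot": [0,0,0]},{"translation": [0,0,-0.004],"rot": [0,0,0]},{"translation": [0,0,0],"rot": [0,0,0]},{"translation": [0,0,0],"rot": [0,0,0]}]}}

```text
time_s: 4.65
position: [0.508, -0.3794, 0.0889]
ee_rot: [3.141, -0.001, -3.092]
contact_force: [1.2, 0.2, 0.1]
gripper_width: -0.0003
```

{"name": "arm_command", "arguments": {"plan": [{"translation": [0,0,-0.002],"rot": [0,0,0]},{"translation": [0,0,-0.002],"rot": [0,0,0]},{"translation": [0,0,-0.002],"rot": [0,0,0]},{"translation": [0,0,-0.002],"rot": [0,0,0]},{"translation": [0,0,-0.002],"rot": [0,0,0]},{"translation": [0,0,0],"rot": [0,0,0]},{"translation": [0,0,0],"rot": [0,0,0]}]}}

```text
time_s: 5.35
position: [0.5082, -0.3803, 0.0803]
ee_rot: [-3.141, 0.001, -3.093]
contact_force: [-1.3, 0.3, 5.6]
gripper_width: -0.0
```

{"name": "arm_command", "arguments": {"plan": [{"translation": [0,0,-0.001],"rot": [0,0,0]},{"translation": [0,0,-0.001],"rot": [0,0,0]},{"translation": [0,0,-0.001],"rot": [0,0,0]},{"translation": [0,0,-0.001],"rot": [0,0,0]},{"translation": [0,0,0],"rot": [0,0,0]}]}}

```text
time_s: 5.85
position: [0.5082, -0.3807, 0.0769]
ee_rot: [-3.141, 0.001, -3.093]
contact_force: [-2.7, 0.5, 6.7]
gripper_width: 0.0001
```

{"name": "arm_command", "arguments": {"plan": [{"translation": [0,0,-0.001],"rot": [0,0,0]},{"translation": [0,0,-0.001],"rot": [0,0,0]},{"translation": [0,0,0],"rot": [0,0,0]}]}}

```text
time_s: 6.15
position: [0.5082, -0.3808, 0.0749]
ee_rot: [-3.14, 0.001, -3.093]
contact_force: [-1.6, 0.1, 7.4]
gripper_width: 0.0002
```

{"name": "arm_command", "arguments": {"plan": [{"translation": [0,0,-0.001],"rot": [0,0,0]},{"translation": [0,0,-0.001],"rot": [0,0,0]},{"translation": [0,0,0],"rot": [0,0,0]}]}}

```text
time_s: 6.45
position: [0.5082, -0.3824, 0.0745]
ee_rot: [-3.139, 0.002, -3.094]
contact_force: [-3.0, 1.1, 12.2]
gripper_width: -0.0002
```

{"name": "arm_command", "arguments": {"plan": [{"translation": [0,0,-0.001],"rot": [0,0,0]},{"translation": [0,0,-0.001],"rot": [0,0,0]},{"translation": [0,0,0],"rot": [0,0,0]}]}}

```text
time_s: 6.75
position: [0.5082, -0.3841, 0.0742]
ee_rot: [-3.136, 0.003, -3.095]
contact_force: [-5.1, 0.3, 18.5]
gripper_width: -0.0002
```

Force rises sharply with no more travel (18.5 N at z 0.0742, tips ≈ 57 mm): the ring is home. Lift, open, and go over the post.

{"name": "arm_command", "arguments": {"plan": [{"translation": [0,0,0.01],"rot": [0,0,0]},{"translation": [0,0,0.02],"rot": [0,0,0]},{"translation": [0,0,0.03],"rot": [0,0,0]},{"translation": [-0.013,0,0],"rot": [0,0,0]},{"translation": [-0.013,0,0],"rot": [0,0,0]},{"translation": [-0.013,0,0],"rot": [0,0,0]},{"translation": [-0.013,0,0],"rot": [0,0,0]},{"translation": [0,0,0],"rot": [0,0,0]},{"translation": [0,0,0],"rot": [0,0,0]},{"translation": [0,0,0],"rot": [0,0,0]}], "gripper": 1}}

```text
time_s: 7.75
position: [0.4569, -0.3793, 0.1291]
ee_rot: [3.142, 0.0, -3.092]
contact_force: [0.6, -0.9, -0.1]
gripper_width: 0.0857
```

Run:
```python
from fit import *
s=manip.state();print(s["position"],s["ee_rot"],s["contact_force"],s["qpos"].round(2),s["gripper_width"])
c=eyes.capture("side");cv2.imwrite("pics/side2.png",c["img"])
print(proj(c,[s["position"]-[0,0,.017],[.4549,-.3801,.082],[.4549,-.3801,.035]]))
a=c["img"][150:315,290:490]; cv2.imwrite("pics/s2c.png",cv2.resize(a,None,fx=3.6,fy=3.6,interpolation=cv2.INTER_CUBIC))
```

```text
[ 0.45687809 -0.37925121  0.12908382] [ 3.14155264e+00  3.23430287e-04 -3.09171979e+00] [ 0.57618168 -0.87677112 -0.1153954 ] [-0.05  0.55  0.86  1.86 -0.51  0.96  2.66] 0.08569743685641974
[[366.00108003 269.64927783]
 [365.27411662 280.79780115]
 [363.83280656 295.79634842]]
```

View pics/s2c.png

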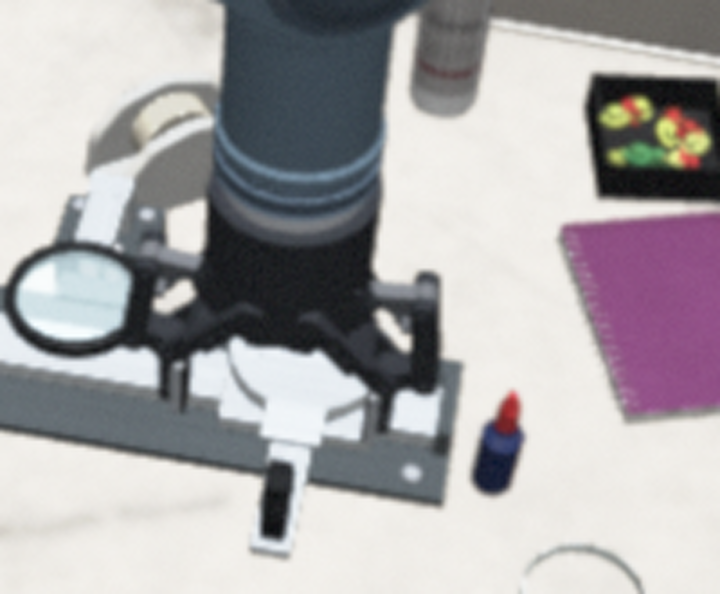

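The ring now sits flush. The post moved about 4 mm right under the press (top now at crop (280,463)); shift to y −0.384 and descend.

{"name": "arm_command", "arguments": {"plan": [{"translation": [-0.002,-0.005,0],"rot": [0,0,-0.5]},{"translation": [0,0,-0.015],"rot": [0,0,0]},{"translation": [0,0,-0.015],"rot": [0,0,0]},{"translation": [0,0,-0.015],"rot": [0,0,0]},{"translation": [0,0,-0.01],"rot": [0,0,0]},{"translation": [0,0,-0.01],"rot": [0,0,0]},{"translation": [0,0,0],"rot": [0,0,0]},{"translation": [0,0,0],"rot": [0,0,0]}]}}

```text
time_s: 8.6
position: [0.4541, -0.3847, 0.0641]
ee_rot: [-3.142, -0.0, -3.101]
contact_force: [0.4, -0.5, 0.7]
gripper_width: 0.0856
```

{"name": "arm_command", "arguments": {"plan": [{"translation": [0,0,0],"rot": [0,0,0]},{"translation": [0,0,0],"rot": [0,0,0]},{"translation": [0,0,0],"rot": [0,0,0]},{"translation": [0,0,0],"rot": [0,0,0]},{"translation": [0,0,0],"rot": [0,0,0]},{"translation": [0,0,0],"rot": [0,0,0]},{"translation": [0,0,0],"rot": [0,0,0]},{"translation": [0,0,0],"rot": [0,0,0]},{"translation": [0,0,0],"rot": [0,0,0]},{"translation": [0,0,0],"rot": [0,0,0]}], "gripper": -1, "force": 40}}

```text
time_s: 9.6
position: [0.4543, -0.3847, 0.0646]
ee_rot: [-3.142, 0.0, -3.102]
contact_force: [-0.2, 1.2, 3.1]
gripper_width: 0.0132
```

Gripped (13 mm). Slide 100 mm along the rail.

{"name": "arm_command", "arguments": {"plan": [{"translation": [-0.0004,0.01,0],"rot": [0,0,0]},{"translation": [-0.0004,0.01,0],"rot": [0,0,0]},{"translation": [-0.0004,0.01,0],"rot": [0,0,0]},{"translation": [-0.0004,0.01,0],"rot": [0,0,0]},{"translation": [0,0,0],"rot": [0,0,0]}]}}

```text
time_s: 10.1
position: [0.4528, -0.3421, 0.0645]
ee_rot: [3.139, -0.0, -3.1]
contact_force: [-0.3, 0.8, 5.1]
gripper_width: 0.0132
```

{"name": "arm_command", "arguments": {"plan": [{"translation": [-0.0004,0.01,0],"rot": [0,0,0]},{"translation": [-0.0004,0.01,0],"rot": [0,0,0]},{"translation": [-0.0004,0.01,0],"rot": [0,0,0]},{"translation": [-0.0004,0.01,0],"rot": [0,0,0]},{"translation": [-0.0004,0.01,0],"rot": [0,0,0]},{"translation": [0,0,0],"rot": [0,0,0]}]}}

```text
time_s: 10.7
position: [0.451, -0.292, 0.0645]
ee_rot: [3.139, 0.0, -3.099]
contact_force: [0.4, 0.9, 7.8]
gripper_width: 0.0135
```

{"name": "arm_command", "arguments": {"plan": [{"translation": [-0.0002,0.006,0.001],"rot": [0,0,0]},{"translation": [-0.0002,0.006,0.0005],"rot": [0,0,0]},{"translation": [-0.0001,0.003,0],"rot": [0,0,0]},{"translation": [0,0,0],"rot": [0,0,0]}]}}

```text
time_s: 11.1
position: [0.4505, -0.2768, 0.0647]
ee_rot: [3.139, -0.001, -3.099]
contact_force: [5.5, 1.3, -6.1]
gripper_width: 0.0134
```

Run:
```python
from fit import *
s=manip.state();print(s["position"],s["contact_force"],s["qpos"].round(2))
for n,(x,y) in dict(side=(280,180),top=(265,165)).items():
    c=eyes.capture(n);a=c["img"][y:y+110,x:x+140]; cv2.imwrite(f"pics/{n}3c.png",cv2.resize(a,None,fx=5,fy=5,interpolation=cv2.INTER_CUBIC))
```

```text
[ 0.45050539 -0.27681906  0.06465033] [ 5.54102541  1.29957078 -6.11065795] [-0.2   0.54  0.82  2.05 -0.56  0.79  2.57]
```

View pics/side3c.png

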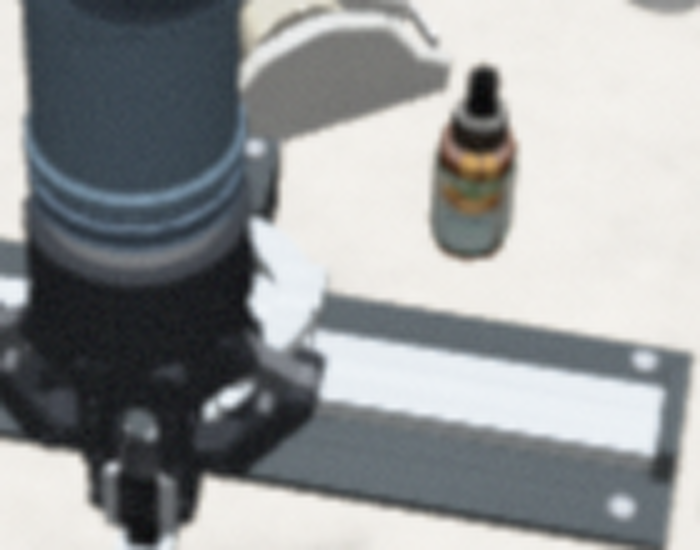

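The fingers hold the post (crop (140,490)), slide is passing under the loupe unhindered. Continue in small steps, watching the force.

{"name": "arm_command", "arguments": {"plan": [{"translation": [-0.0001,0.002,-0.0007],"rot": [0,0,0]},{"translation": [-0.0001,0.002,0],"rot": [0,0,0]},{"translation": [0,0,0],"rot": [0,0,0]}]}}

```text
time_s: 11.5
position: [0.4504, -0.2745, 0.0646]
ee_rot: [3.141, 0.0, -3.1]
contact_force: [4.5, -0.0, -5.2]
gripper_width: 0.0137
```

{"name": "arm_command", "arguments": {"plan": [{"translation": [-0.0001,0.002,0],"rot": [0,0,0]},{"translation": [-0.0001,0.002,0],"rot": [0,0,0]},{"translation": [0,0,0],"rot": [0,0,0]}]}}

```text
time_s: 11.8
position: [0.4503, -0.2705, 0.0646]
ee_rot: [3.141, 0.0, -3.1]
contact_force: [5.8, 0.4, -5.9]
gripper_width: 0.0132
```

{"name": "arm_command", "arguments": {"plan": [{"translation": [-0.0001,0.002,0],"rot": [0,0,0]},{"translation": [0,0,0],"rot": [0,0,0]}]}}

```text
time_s: 12.0
position: [0.4502, -0.2696, 0.0646]
ee_rot: [-3.14, 0.001, -3.101]
contact_force: [7.0, -2.4, -8.5]
gripper_width: 0.0132
```

{"name": "arm_command", "arguments": {"plan": [{"translation": [-0.0001,0.002,0],"rot": [0,0,0]},{"translation": [0,0,0],"rot": [0,0,0]}]}}

```text
time_s: 12.2
position: [0.4502, -0.2685, 0.0646]
ee_rot: [-3.138, 0.001, -3.101]
contact_force: [7.8, -4.2, -10.7]
gripper_width: 0.0136
```

Resistance starts at y ≈ −0.270, so the notch is at y ≈ −0.256, agreeing with vision. Continue.

{"name": "arm_command", "arguments": {"plan": [{"translation": [0.0005,0.002,-0.0005],"rot": [0,0,0]},{"translation": [0,0,0],"rot": [0,0,0]}]}}

```text
time_s: 12.4
position: [0.4502, -0.2675, 0.0646]
ee_rot: [-3.137, 0.001, -3.102]
contact_force: [4.9, -5.1, -7.4]
gripper_width: 0.0137
```

{"name": "arm_command", "arguments": {"plan": [{"translation": [0,0.002,0],"rot": [0,0,0]},{"translation": [0,0,0],"rot": [0,0,0]}]}}

```text
time_s: 12.6
position: [0.4501, -0.2653, 0.0646]
ee_rot: [-3.138, 0.001, -3.102]
contact_force: [6.1, -4.6, -6.9]
gripper_width: 0.0133
```

{"name": "arm_command", "arguments": {"plan": [{"translation": [0,0.002,0],"rot": [0,0,0]},{"translation": [0,0,0],"rot": [0,0,0]}]}}

```text
time_s: 12.8
position: [0.4499, -0.2615, 0.0646]
ee_rot: [3.141, -0.0, -3.101]
contact_force: [3.5, -0.0, -1.5]
gripper_width: 0.0136
```

{"name": "arm_command", "arguments": {"plan": [{"translation": [0,0,0],"rot": [0,0,0]},{"translation": [0,0,0],"rot": [0,0,0]}]}}

```text
time_s: 13.0
position: [0.4499, -0.261, 0.0646]
ee_rot: [3.141, -0.0, -3.101]
contact_force: [3.6, 1.3, -0.5]
gripper_width: 0.0135
```

{"name": "arm_command", "arguments": {"plan": [{"translation": [0,0.002,0],"rot": [0,0,0]},{"translation": [0,0,0],"rot": [0,0,0]}]}}

```text
time_s: 13.2
position: [0.4498, -0.2583, 0.0645]
ee_rot: [3.139, -0.001, -3.101]
contact_force: [3.1, 3.0, 1.4]
gripper_width: 0.0133
```

{"name": "arm_command", "arguments": {"plan": [{"translation": [0,0.001,0],"rot": [0,0,0]},{"translation": [0,0,0],"rot": [0,0,0]}]}}

```text
time_s: 13.4
position: [0.4498, -0.2578, 0.0646]
ee_rot: [3.14, -0.001, -3.101]
contact_force: [2.6, 3.2, 2.1]
gripper_width: 0.0133
```

{"name": "arm_command", "arguments": {"plan": [{"translation": [0,0.001,0],"rot": [0,0,0]},{"translation": [0,0,0],"rot": [0,0,0]},{"translation": [0,0,0],"rot": [0,0,0]}]}}

```text
time_s: 13.7
position: [0.4498, -0.2573, 0.0646]
ee_rot: [3.141, -0.0, -3.101]
contact_force: [2.0, 2.5, 1.5]
gripper_width: 0.0131
```

{"name": "arm_command", "arguments": {"plan": [{"translation": [0,0.0007,0],"rot": [0,0,0]},{"translation": [0,0,0],"rot": [0,0,0]},{"translation": [0,0,0],"rot": [0,0,0]}]}}

```text
time_s: 14.0
position: [0.4498, -0.257, 0.0645]
ee_rot: [-3.141, -0.0, -3.101]
contact_force: [1.3, 2.0, -0.2]
gripper_width: 0.0133
```

{"name": "arm_command", "arguments": {"plan": [{"translation": [0,0.001,0],"rot": [0,0,0]},{"translation": [0,0,0],"rot": [0,0,0]},{"translation": [0,0,0],"rot": [0,0,0]}]}}

```text
time_s: 14.3
position: [0.4498, -0.2565, 0.0646]
ee_rot: [-3.141, -0.0, -3.102]
contact_force: [2.5, -0.0, -1.9]
gripper_width: 0.0136
```

{"name": "arm_command", "arguments": {"plan": [{"translation": [0,0.001,0],"rot": [0,0,0]},{"translation": [0,0,0],"rot": [0,0,0]},{"translation": [0,0,0],"rot": [0,0,0]}]}}

```text
time_s: 14.6
position: [0.4498, -0.256, 0.0646]
ee_rot: [-3.14, 0.0, -3.102]
contact_force: [2.8, -3.3, -2.7]
gripper_width: 0.0135
```

The force changes sign at y ≈ −0.2565: that is the notch centre. Back off slightly and settle.

{"name": "arm_command", "arguments": {"plan": [{"translation": [0,-0.0008,0.0003],"rot": [0,0,0]},{"translation": [0,0,0],"rot": [0,0,0]},{"translation": [0,0,0],"rot": [0,0,0]},{"translation": [0,0,0],"rot": [0,0,0]},{"translation": [0,0,0],"rot": [0,0,0]}]}}

```text
time_s: 15.1
position: [0.4498, -0.2558, 0.0646]
ee_rot: [-3.141, -0.0, -3.101]
contact_force: [3.3, -3.7, -7.3]
gripper_width: 0.0136
```

Run:
```python
from fit import *
s=manip.state();print(s["time_s"],s["position"],s["contact_force"],s["gripper_width"])
c={}
for n,(x,y) in dict(side=(280,180),top=(265,165)).items():
    c=eyes.capture(n);a=c["img"][y:y+110,x:x+140]; cv2.imwrite(f"pics/{n}4c.png",cv2.resize(a,None,fx=5,fy=5,interpolation=cv2.INTER_CUBIC))
```

```text
15.1 [ 0.44978759 -0.25583259  0.06460185] [ 3.34025227 -3.74828512 -7.29062012] 0.01362311639376248
```

View pics/side4c.png

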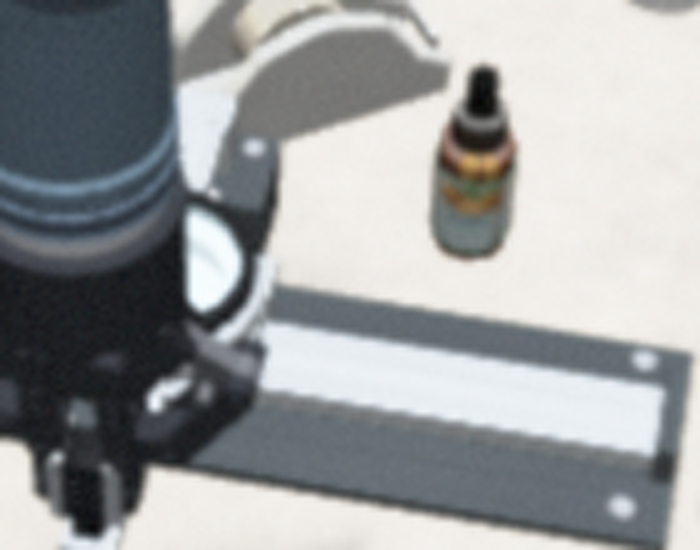

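View pics/top4c.png

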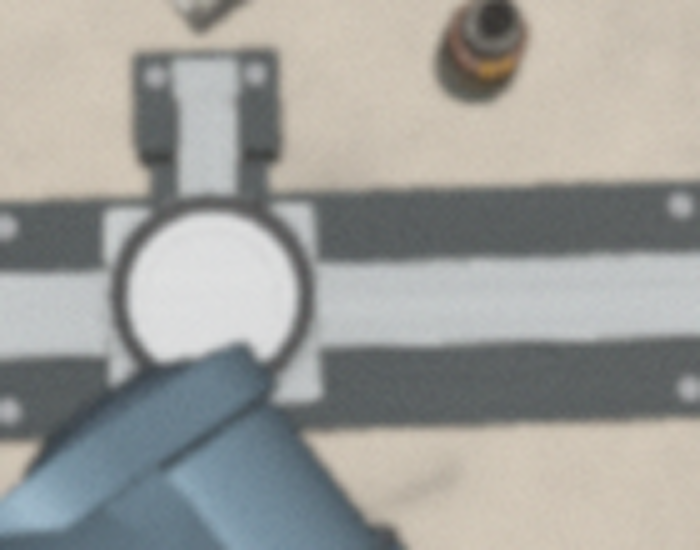

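Loupe ring and slide plate are concentric in the top view (loupe 115–312, plate ~107–319), ring passed under. Let it settle and read the force.

{"name": "arm_command", "arguments": {"plan": [{"translation": [0,0,-0.0003],"rot": [0,0,0]},{"translation": [0,0,0],"rot": [0,0,0]},{"translation": [0,0,0],"rot": [0,0,0]},{"translation": [0,0,0],"rot": [0,0,0]},{"translation": [0,0,0],"rot": [0,0,0]},{"translation": [0,0,0],"rot": [0,0,0]},{"translation": [0,0,0],"rot": [0,0,0]},{"translation": [0,0,0],"rot": [0,0,0]}]}}

```text
time_s: 16.0
position: [0.4498, -0.2558, 0.0646]
ee_rot: [-3.141, -0.0, -3.101]
contact_force: [0.8, -4.8, -4.9]
gripper_width: 0.0135
```

{"name": "arm_command", "arguments": {"plan": [{"translation": [0,-0.0007,0],"rot": [0,0,0]},{"translation": [0,0,0],"rot": [0,0,0]},{"translation": [0,0,0],"rot": [0,0,0]},{"translation": [0,0,0],"rot": [0,0,0]},{"translation": [0,0,0],"rot": [0,0,0]}]}}

```text
time_s: 16.5
position: [0.4498, -0.2559, 0.0646]
ee_rot: [3.141, -0.0, -3.101]
contact_force: [-0.4, -1.9, -0.9]
gripper_width: 0.0134
```

{"name": "arm_command", "arguments": {"plan": [{"translation": [0,-0.0005,0],"rot": [0,0,0]},{"translation": [0,0,0],"rot": [0,0,0]},{"translation": [0,0,0],"rot": [0,0,0]},{"translation": [0,0,0],"rot": [0,0,0]},{"translation": [0,0,0],"rot": [0,0,0]},{"translation": [0,0,0],"rot": [0,0,0]},{"translation": [0,0,0],"rot": [0,0,0]},{"translation": [0,0,0],"rot": [0,0,0]},{"translation": [0,0,0],"rot": [0,0,0]},{"translation": [0,0,0],"rot": [0,0,0]}]}}

```text
time_s: 17.5
position: [0.4498, -0.2566, 0.0645]
ee_rot: [3.141, -0.0, -3.101]
contact_force: [-2.1, 1.6, 4.7]
gripper_width: 0.0132
```

{"name": "arm_command", "arguments": {"plan": [{"translation": [0,0.0002,0.0002],"rot": [0,0,0]},{"translation": [0,0,0],"rot": [0,0,0]},{"translation": [0,0,0],"rot": [0,0,0]},{"translation": [0,0,0],"rot": [0,0,0]},{"translation": [0,0,0],"rot": [0,0,0]},{"translation": [0,0,0],"rot": [0,0,0]},{"translation": [0,0,0],"rot": [0,0,0]},{"translation": [0,0,0],"rot": [0,0,0]},{"translation": [0,0,0],"rot": [0,0,0]},{"translation": [0,0,0],"rot": [0,0,0]}]}}

```text
time_s: 18.5
position: [0.4498, -0.2566, 0.0646]
ee_rot: [3.142, -0.0, -3.101]
contact_force: [-0.7, 1.1, -1.1]
gripper_width: 0.0134
```

At rest, near-zero forces, gripped. Handing in.

```bash
python3 -c "
from bench import manip
print(manip.hand_in()); s=manip.state(); print(s['time_s'],s['position'],s['contact_force'],s['gripper_width'])"
```

```text
the job is handed in; nothing more can be done
None
the job is handed in; nothing more can be done
```

The clamp ring is fully home, and the slide is at rest in the notch under the loupe with the grip post held. I handed the job in at about 18.5 s of the 56 s.

- **Ring:** I pressed its pad with the shut fingertips. It moved at about 7 N and then stopped hard: at 18.5 N the tips were about 57 mm up, against an expected 58 mm. The press also moved the slide about 4 mm to the right, before I gripped it.
- **Slide:** I gripped the post (opening 13.4 mm) and moved it along the rail. The first pin began to resist at y ≈ -0.270, and the slide was then pulled in. The force along the rail changes sign between y = -0.2559 and -0.2566, and the camera estimate was -0.256.
- **Last checks:** The post is held still at y = -0.2566 with about 1 N on every axis. The top view showed the lens slide concentric with the loupe to within about 1 mm. I saw no contact with the other objects, but I did not take a final picture of all of them.
- **Small disagreement:** While I was centring in the notch, the force readings lagged and drifted by a few newtons. The centre is therefore known to about 0.5 mm.

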